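Sift small bottle caps from jar lids at the returns counter

ROBOT

A 6-joint arm with a two-finger parallel gripper is mounted at the origin on the work surface. World frame = base frame: x ahead of the robot, y to its left, z up, the work surface at z = 0. Lengths are in mm, angles in degrees, forces in N, time in s.
With the tool pointing down it reaches from about 300 to 850 mm from the base axis. Payload 4.2 kg.
Tool frame: the origin (TCP) lies midway between the tips of the shut fingers; the grasp point (between the pads) lies 19 mm behind it; z points along the fingers, y is the direction in which the jaws open and shut (so a half turn about z gives the same grasp; the last joint's range is limited). The gripper opens to 91 mm and grips with 3 to 60 N. Pads are 32 mm wide; open, the fingers measure 118 mm over their backs; the gripper's body (76 mm by 178 mm) begins 60 mm behind the grasp point.
Start: joints at [66.349, 18.312, 89.639, -0, 72.044, -1.146], TCP at [220.1, 531.224, 213.976] pointing down, gripper open.
Joint ranges: [-177.97, 177.97], [-48.28, 115.42], [12.27, 149.76], [-77.06, 257.06], [2.81, 150.46], [-146.56, 146.56]. Speed limits (degrees/s): [147.25, 147.25, 180, 180, 180, 180].

INTERFACE

Orientations are given as [roll, pitch, yaw] about the fixed x, y, z axes, in that order (R = Rz(yaw) Ry(pitch) Rx(roll)).
In Python, from workcell import * gives the robot as it stands.
- The arm moves only by the tool arm_command, never from a script. Its argument "deltas" is text: rows parted by semicolons, each of 7 numbers parted by spaces: the shift along the tool's x, y, z in mm, then the turn, a rotation vector about the tool's x, y, z in degrees, then the finger opening in mm, from 0 to 91.2. In form: x y z wx wy wz hand; .... A call has 1 to 5 rows; each row shifts and turns the commanded pose from where the row before left it, along the tool's axes as they then stand; what a row does not reach is not made up. A row lasts 1/8 s, in which the tool goes at most 62.5 mm and 10.7 degrees, less where a joint would pass 70% of its speed; a pose out of reach is approached as far as the arm can. A call is refused whole if a number of a shift passes 62.5 or a number of a turn 10.7, either way. A call with a gripper value outside its range is refused whole. The fingers move at their own pace and stop on an object; "force" is the grip in N (left out, the last holds). Time passes only in rows, so rows that do not move let the fingers close. It gives the time, the measured TCP pose, the force and the opening at its end, in the units of the state.
- state(): the state, without advancing time (a new reading comes with each control period).
- grab_frame(name): name is "scene" or "top" or "wrist"; returns the picture (384x512x3 uint8, red, green, blue); there is no depth.
- camera_model(name): a dict with "fx", "fy", "cx", "cy" (pixels), "k1" (the pictures are not rectified: a ray, as slopes to the right and down, at radius r is drawn at 1 + k1 r^2 times it, then the intrinsics apply), "rvec" (rotation vector, rad) and "tvec" (3), from world to camera coordinates, as OpenCV has them; the wrist camera has in their place "mount" (4x4, takes a point from camera to tool coordinates, whose origin is the TCP and whose axes are the flange's). Camera axes: x right, y down, z forward; pixel columns grow to the right and rows downward; lengths in mm; the calibration is good to about 2 mm. A picture is of the moment at which its call begins: read the wrist's pose just before it. camera_model takes no time and is no camera call.
- job_done(): hands the job in, once; it reports no verdict.
The state is a dict: "time_s": time; "qpos": joint angles; "qvel": joint speeds; "effort": joint torques, N m; "ee_pos": TCP position; "ee_rot": TCP orientation; "force": force on the tool from outside, world axes, zero at the start; "torque": the same for the moment, N m; "gripper_width": finger opening in mm.
Only numpy, scipy, OpenCV 4.12 (cv2) and the standard library are available. Lean on these libraries where they do the work, as an engineer would, in place of code of your own. Each camera call takes 0.05 s, during which the arm holds its last target. There are 200 camera calls.

TASK

Lift the sieve off its stand by the handle and carry it smoothly over the grey bin; there, keeping it level, shake it side to side until all five small bottle caps have dropped through into the bin and only the two jar lids are left in it. Then set the sieve down gently in the middle of the rubber mat, upright, with both lids still in it, and let go; leave the bottle, jar and carton alone.

Things in the scene. Friction and masses are not known exactly. Their poses are not given: they have to be found in the camera images.
- sieve: Steel basket-like sieve, 112 mm (x) by 162 mm (y), walls 36 mm high, 4 mm thick, 0.3 kg; starts on the stand. Origin: centre of its underside, z up. Floor 4 mm thick: four flat strips 22 mm wide along x, centred at y = -66, -22, 22, 66 mm, and three open slots 22 mm wide between them. A shake along its y moves things across the slots.
- sieve_handle (a point): Centre of the sieve's fixed overhead handle: a black straight bar along the sieve's x, 112 mm long, 16 mm wide (along y) and 20 mm tall, centre 110 mm above the sieve's underside, on a thin upright at each end. Gap below the bar to the walls' rim 64 mm. Axes as the sieve's.
- stand: Fixed plywood riser on which the sieve starts, 150 mm (x) by 200 mm (y), flat top 50 mm above the counter. Origin at the centre of its underside.
- mat: Fixed black rubber mat on the counter, 160 mm (x) by 200 mm (y), 3 mm thick. Origin at the centre of its underside; the top is 3 mm above.
- bin: Fixed open grey bin, 180 mm (x) by 240 mm (y) outside, 60 mm high, walls 4 mm. Origin at the centre of its underside.
- cap1_center (a point): Centre of small bottle cap 1 (of 5): plain white plastic disc, 16 mm across, 10 mm high, 10 g. Starts flat on a floor strip of the sieve; friction (about 0.3 to 0.4) holds it there until the sieve is shaken briskly (peaks well over 4 m/s2), then it drops through a slot.
- cap2_center (a point): Centre of small bottle cap 2 (of 5): plain white plastic disc, 16 mm across, 10 mm high, 10 g. Starts flat on a floor strip of the sieve; friction (about 0.3 to 0.4) holds it there until the sieve is shaken briskly (peaks well over 4 m/s2), then it drops through a slot.
- cap3_center (a point): Centre of small bottle cap 3 (of 5): plain white plastic disc, 16 mm across, 10 mm high, 10 g. Starts flat on a floor strip of the sieve; friction (about 0.3 to 0.4) holds it there until the sieve is shaken briskly (peaks well over 4 m/s2), then it drops through a slot.
- cap4_center (a point): Centre of small bottle cap 4 (of 5): plain white plastic disc, 16 mm across, 10 mm high, 10 g. Starts flat on a floor strip of the sieve; friction (about 0.3 to 0.4) holds it there until the sieve is shaken briskly (peaks well over 4 m/s2), then it drops through a slot.
- cap5_center (a point): Centre of small bottle cap 5 (of 5): plain white plastic disc, 16 mm across, 10 mm high, 10 g. Starts flat on a floor strip of the sieve; friction (about 0.3 to 0.4) holds it there until the sieve is shaken briskly (peaks well over 4 m/s2), then it drops through a slot.
- lid1_center (a point): Centre of jar lid 1 (of 2): plain white plastic disc, 48 mm across, 16 mm high, 35 g, lying flat in the sieve; too wide for the slots.
- lid2_center (a point): Centre of jar lid 2 (of 2): plain white plastic disc, 48 mm across, 16 mm high, 35 g, lying flat in the sieve; too wide for the slots.
- shampoo: Bystander: standing green bottle, 56 mm across, 160 mm tall, loose on the counter beyond the work; origin at the centre of its underside. Leave it alone.
- cream_jar: Bystander: white jar, 68 mm across, 55 mm tall, loose on the counter beyond the work; origin at the centre of its underside. Leave it alone.
- soap_carton: Bystander: cardboard carton, 60 by 90 by 35 mm, loose on the counter beyond the work; origin at the centre of its underside. Leave it alone.
Mind the look-alikes: they are no part of the job. Of the things that look like the sieve, the larger one is meant.

How it is judged:
By the outcome, as a careful person would: the job done as asked, in the order asked, and still so for the second after the job is handed in, with the robot touching nothing.
It also fails if it takes over 58 s, if anything falls off the work surface, if the arm or the gripper's body presses on something with over 40 N, if the wrist force passes 120 N, or if a joint passes its speed limit or range.

## Working session

There is one attempt and no reset: what is moved stays moved. The work goes in short steps, Python scripts to look and compute and a tool call to move; the robot and the scene stay as the last step left them, time stands still between calls to the robot, and variables do not carry over. Pictures are saved under pics/ and viewed, about 8 in all and at most 12, crops included, and the job is handed in when it is done.

Besides the shell and the picture viewer there is one more tool, called after "Emit:" as a command line: name --argument value ..., lists and objects as JSON in quotes. arm_command: Moves the arm, as the interface text tells. Its arguments: {"type":"object","properties":{"deltas":{"type":"string"},"force":{"type":"number"}},"required":["deltas"]}

```bash
ls; mkdir -p pics
cat > h.py <<'E'
from workcell import *
import numpy as np, cv2
from scipy.spatial.transform import Rotation as R
def cam(n,s=None):
    m=camera_model(n)
    if 'rvec' in m and m.get('rvec') is not None:
        A=R.from_rotvec(np.array(m['rvec']).ravel()).as_matrix(); t=np.array(m['tvec']).ravel()
        return m,A.T,-A.T@t   # cam->world rot, centre
    s=s or state(); T=np.array(m['mount'])
    W=R.from_euler('xyz',s['ee_rot'],degrees=True).as_matrix()
    return m,W@T[:3,:3],W@T[:3,3]+np.array(s['ee_pos'])
def ray(c,u,v):
    m,A,o=c; x=(u-m['cx'])/m['fx'];y=(v-m['cy'])/m['fy'];a,b=x,y
    for _ in range(20):
        f=1+m['k1']*(a*a+b*b); a,b=x/f,y/f
    return o,A@np.array([a,b,1.])
def onz(c,u,v,z):
    o,d=ray(c,u,v); return o+d*(z-o[2])/d[2]
def tri(obs):
    M=np.zeros((3,3));r=np.zeros(3)
    for c,u,v in obs:
        o,d=ray(c,u,v);d=d/np.linalg.norm(d);P=np.eye(3)-np.outer(d,d);M+=P;r+=P@o
    return np.linalg.solve(M,r)
def proj(c,p):
    m,A,o=c;q=A.T@(np.array(p)-o);a,b=q[:2]/q[2];f=1+m['k1']*(a*a+b*b)
    return m['fx']*a*f+m['cx'],m['fy']*b*f+m['cy']
def save(n,im,k=1,box=None):
    if box: im=im[box[1]:box[3],box[0]:box[2]]
    im=cv2.resize(im,None,fx=k,fy=k,interpolation=cv2.INTER_CUBIC)
    cv2.imwrite('pics/'+n,im[:,:,::-1])
E
python3 - <<'E'
from h import *
s=state();print(s)
a=grab_frame('scene');b=grab_frame('top')
np.save('scene0.npy',a);np.save('top0.npy',b)
save('a.png',np.vstack([a,b]),0.78)
print(camera_model('top'),cam('scene')[2],cam('top')[2])
E
```

```text
pics
{'time_s': 0.0, 'qpos': array([ 6.63502505e+01,  1.83524833e+01,  8.97084444e+01, -4.70018219e-04,
        7.20436768e+01, -1.14410857e+00]), 'qvel': array([-0.0558743 , -0.07287171, -0.06090605,  0.13718634, -0.03887276,
       -0.04307394]), 'effort': array([ 2.62516078e-03, -4.12461591e+01, -2.31972420e+01,  7.30457157e-02,
        4.58003778e-02, -1.47043397e-04]), 'ee_pos': array([219.87086796, 530.73721245, 213.09803462]), 'ee_rot': array([-1.79895407e+02, -1.64188137e-03,  1.57494503e+02]), 'force': array([-0.58620143, -0.00269025, -0.41984964]), 'torque': array([-0.0593812, -0.0263374,  0.0088547]), 'gripper_width': 91.40956735773622}
{'fx': 442.35291665093877, 'fy': 442.35291665093877, 'cx': 251.18740093414615, 'cy': 189.7770089556973, 'k1': 0.0003513319970106677, 'rvec': array([ 2.17205955, -2.20722508,  0.04086931]), 'tvec': array([  18.80490962,  501.86202417, 1291.6756348 ])} [1267.4928986   806.29469496 1068.10143552] [ 436.51785132   -5.52195138 1315.3200124 ]
```

View pics/a.png

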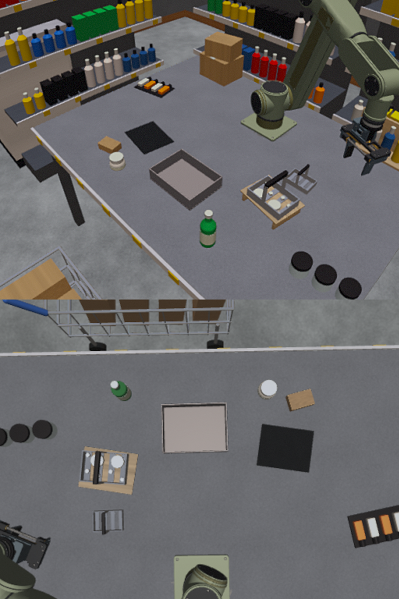

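The scene picture shows the robot, and the top picture (full-resolution pixels) shows the large sieve on plywood at about (140,216). A smaller look-alike sits on the counter at about (140,283), the bin at (250,165), the mat at (366,190), the bottle at (154,115), the jar at (343,113) and the carton at (385,128). There are two candidates for the sieve. I choose the larger one on the stand and will check it in a close crop.

Run:
```python
from h import *
a=np.load('scene0.npy');b=np.load('top0.npy')
B=cv2.resize(b[180:310,80:210],(600,600),interpolation=cv2.INTER_CUBIC)
A=cv2.resize(a[200:300,290:420],(780,600),interpolation=cv2.INTER_CUBIC)
save('b.png',cv2.resize(np.hstack([B,A]),(800,348)))
save('b1.png',B);save('b2.png',A)
c=cam('top')
# bin, mat, masks
hsv=cv2.cvtColor(b,cv2.COLOR_RGB2HSV)
def blobs(m,n,z,amin=300):
    cs,_=cv2.findContours(m.astype(np.uint8),0,2)
    for k in cs:
        if cv2.contourArea(k)>amin:
            r=cv2.minAreaRect(k);bx=cv2.boxPoints(r)
            print(n,cv2.contourArea(k),np.round(r[0]),np.round([onz(c,*p,z)[:2] for p in bx]).tolist(),np.round(onz(c,*r[0],z)[:2]))
blobs((hsv[...,2]<45),'dark',3)
blobs((hsv[...,0]<25)&(hsv[...,1]>70)&(hsv[...,2]>110),'wood',50)
blobs((b.min(2)>125)&(np.ptp(b.astype(int),axis=2)<40),'light',4)
```

```text
dark 322.5 [ 12. 316.] [[178.0, 768.0], [198.0, 721.0], [106.0, 679.0], [86.0, 726.0]] [142. 723.]
dark 1837.0 [483. 291.] [[235.0, -553.0], [273.0, -745.0], [156.0, -765.0], [118.0, -574.0]] [ 195. -659.]
dark 3364.5 [365. 190.] [[434.0, -218.0], [588.0, -243.0], [558.0, -437.0], [404.0, -411.0]] [ 496. -327.]
dark 437.0 [ 25. 171.] [[604.0, 724.0], [603.0, 652.0], [536.0, 651.0], [538.0, 724.0]] [570. 688.]
dark 428.0 [ 54. 166.] [[617.0, 637.0], [616.0, 565.0], [550.0, 564.0], [551.0, 636.0]] [584. 601.]
wood 597.0 [139. 219.] [[367.0, 441.0], [509.0, 420.0], [477.0, 226.0], [335.0, 248.0]] [422. 333.]
wood 559.5 [385. 128.] [[689.0, -328.0], [712.0, -414.0], [656.0, -428.0], [633.0, -342.0]] [ 672. -378.]
light 1462.0 [258. 356.] [[99.0, 97.0], [97.0, -102.0], [-61.0, -99.0], [-58.0, 99.0]] [19. -1.]
light 528.5 [149. 215.] [[381.0, 354.0], [492.0, 345.0], [486.0, 278.0], [375.0, 288.0]] [433. 316.]
light 4310.5 [251. 166.] [[659.0, 132.0], [661.0, -109.0], [489.0, -110.0], [487.0, 129.0]] [574.  10.]
light 325.5 [344. 113.] [[758.0, -241.0], [757.0, -303.0], [697.0, -302.0], [698.0, -239.0]] [ 727. -271.]
light 3042.5 [255.  35.] [[1072.0, 773.0], [1069.0, -777.0], [869.0, -772.0], [870.0, 767.0]] [970.  -8.]
```

View pics/b1.png

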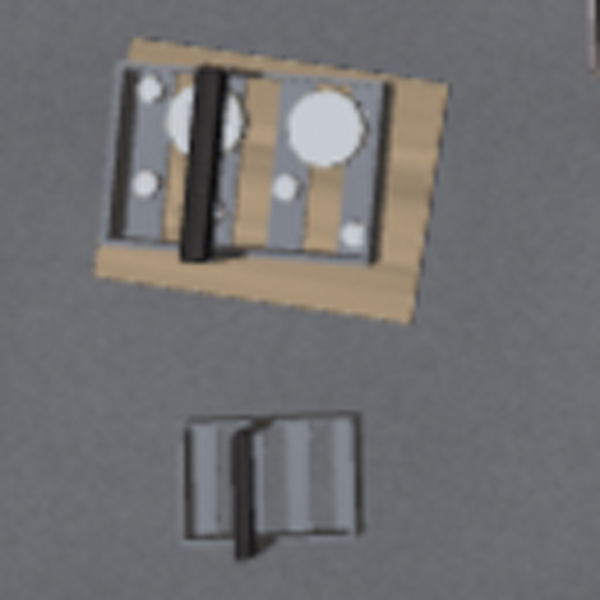

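View pics/b2.png

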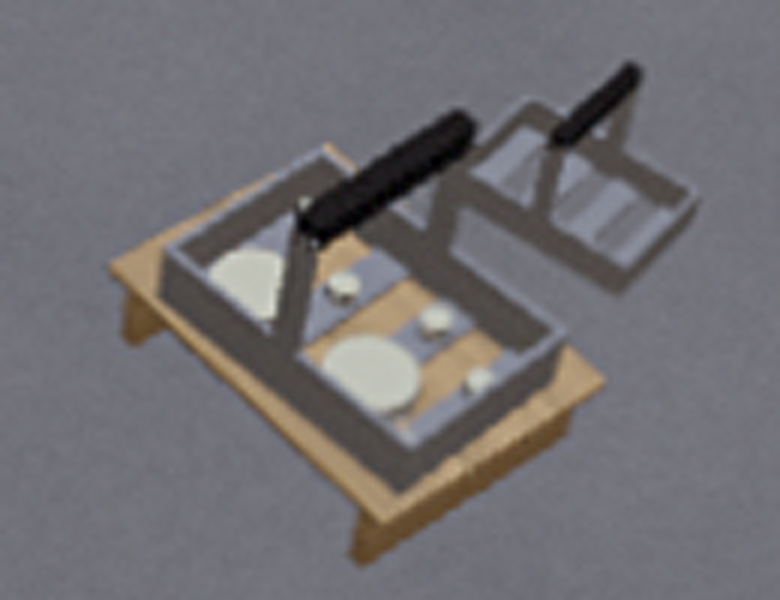

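The crops confirm it. The large sieve on plywood holds 5 caps and 2 lids, and its bar runs in the top image from about (125,195) to (122,236). The empty smaller one at (139,284) is the decoy. Now I triangulate the handle.

Run:
```python
from h import *
a=np.load('scene0.npy');b=np.load('top0.npy');ct,cs=cam('top'),cam('scene')
def bar(im,box,n,th=48):
    x0,y0,x1,y1=box;m=np.zeros(im.shape[:2],np.uint8)
    m[y0:y1,x0:x1]=im[y0:y1,x0:x1].max(2)<th
    k=max(cv2.findContours(m,0,2)[0],key=cv2.contourArea)
    r=cv2.minAreaRect(k);p=cv2.boxPoints(r);L=np.linalg.norm(p-np.roll(p,-1,0),axis=1)
    i=0 if L[0]<L[1] else 1
    e=[(p[i]+p[(i+1)%4])/2,(p[(i+2)%4]+p[(i+3)%4])/2]
    print(n,cv2.contourArea(k),np.round(r,1) if 0 else r,np.round(e,1).tolist());return e,k
et,_=bar(b,(115,190,135,242),'top');es,_=bar(a,(335,212,372,245),'scene')
et.sort(key=lambda p:p[1]);es.sort(key=lambda p:-p[1]) # far-x first: top smallest row; scene: nearer = lower
P=[tri([(ct,*u),(cs,*v)]) for u,v in zip(et,es)]
print(np.round(P,1)); d=P[0]-P[1];print('len',np.linalg.norm(d),'yaw',np.degrees(np.arctan2(d[1],d[0])),'mid',(P[0]+P[1])/2)
for z in(160,170):
  Q=[onz(ct,*u,z) for u in et];d=Q[0]-Q[1];print('top only',z,np.round(Q,1).tolist(),np.linalg.norm(d),np.degrees(np.arctan2(d[1],d[0])),(Q[0]+Q[1])/2)
# sieve basket rim corners in top crop (z=86), bin rim at z=60, mat by 2 views
cr=[(118,62),(392,82),(378,264),(106,243)]
Q=[onz(ct,80+u/4.615,180+v/4.615,86) for u,v in cr];print('rim',np.round(Q).tolist(),np.mean(Q,0))
m=(a.max(2)<48).astype(np.uint8);
for k in cv2.findContours(m,0,2)[0]:
    if cv2.contourArea(k)>700:
        r=cv2.minAreaRect(k);M=cv2.moments(k);u,v=M['m10']/M['m00'],M['m01']/M['m00']
        print('scene dark',cv2.contourArea(k),round(u),round(v),np.round(onz(cs,u,v,3)),'tri w/ top mat',np.round(tri([(cs,u,v),(ct,365.3,190.2)])))
save('c.png',b,3.9,(195,120,320,215))
```

```text
top 35.5 ((126.35051727294922, 215.7256622314453), (3.7284748554229736, 41.30375289916992), 6.952957630157471) [[128.89999389648438, 195.1999969482422], [123.9000015258789, 236.1999969482422]]
scene 190.0 ((354.37060546875, 229.58236694335938), (7.209470748901367, 33.28628158569336), 57.528804779052734) [[368.3999938964844, 220.60000610351562], [340.29998779296875, 238.5]]
[[484.6 334.9 149.4]
 [375.9 348.4 153.5]]
len 109.66890998395323 yaw -7.1058291933942686 mid [430.2721295  341.62856187 151.45615033]
top only 160 [[485.6, 330.0, 160.0], [378.7, 343.3, 160.0]] 107.75889459467032 -7.0889741526727725 [432.16734732 336.68066023 160.        ]
top only 170 [[485.2, 327.1, 170.0], [379.2, 340.3, 170.0]] 106.82617557796159 -7.08897415267275 [432.20500358 333.71868772 170.        ]
rim [[495.0, 417.0, 86.0], [480.0, 251.0, 86.0], [371.0, 260.0, 86.0], [386.0, 424.0, 86.0]] [432.8407456  337.74910931  86.        ]
scene dark 1450.5 73 235 [ 970. -340.    3.] tri w/ top mat [ 712. -468. -219.]
scene dark 1305.5 190 176 [ 504. -317.    3.] tri w/ top mat [ 496. -329.   -9.]
scene dark 710.5 472 165 [-335.  380.    3.] tri w/ top mat [429. 205. 578.]
scene dark 1362.0 430 109 [-600.   41.    3.] tri w/ top mat [389. 126. 598.]
scene dark 3030.5 104 90 [  395. -1147.     3.] tri w/ top mat [ 609. -306.  400.]
scene dark 1098.5 336 57 [-716. -600.    3.] tri w/ top mat [384. -26. 589.]
scene dark 1226.0 397 60 [-940. -354.    3.] tri w/ top mat [375.  69. 653.]
scene dark 2821.5 358 19 [-1301.  -881.     3.] tri w/ top mat [377.  11. 706.]
scene dark 2811.0 65 17 [   52. -2305.     3.] tri w/ top mat [ 645. -254.  651.]
```

View pics/c.png

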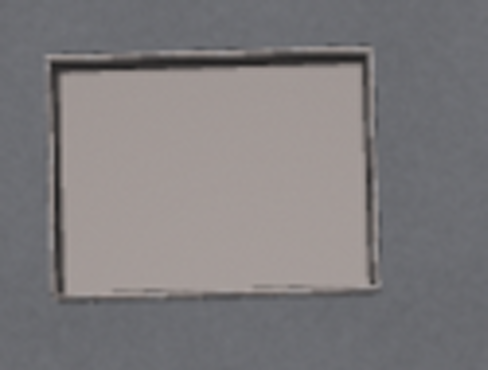

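The bin rim corners are at crop (46,57), (373,46), (381,288) and (58,298), so its centre is about (574,11) and its yaw about +2.5°. The two views disagree by about 10 mm. I'll move above the handle and refine with the wrist camera.

Emit:
arm_command --deltas "-30 -10 0 0 0 0 91; -60 -22 0 0 0 0 91; -60 -22 0 0 0 0 91; -60 -22 0 0 0 0 91; -60 -22 0 0 0 0 91"

```text
time_s: 0.72
ee_pos: [429.0, 339.6, 213.7]
ee_rot: [-180.0, -0.0, 157.5]
force: [0.6, 1.0, -1.2]
gripper_width: 91.0
```

Emit:
arm_command --deltas "0 0 0 0 0 -7.7 91; 0 0 0 0 0 -7.7 91; 0 0 0 0 0 0 91; 0 0 0 0 0 0 91"

```text
time_s: 1.23
ee_pos: [427.7, 341.2, 213.8]
ee_rot: [-180.0, -0.0, 172.8]
force: [0.4, 0.1, -0.1]
gripper_width: 91.0
```

Run:
```python
from h import *
s=state();c=cam('wrist',s);w=grab_frame('wrist')
np.save('w1.npy',w);np.save('w1s.npy',np.r_[s['ee_pos'],s['ee_rot']])
print(s['ee_pos'],s['ee_rot'],s['time_s'],s['qpos'],s['force'],c[2])
save('w1.png',w,1.2)
for p in [(485.6,330,160),(378.7,343.3,160)]:print(proj(c,p))
```

```text
[427.65124746 341.20750444 213.76109164] [-1.79986797e+02 -1.83444829e-02  1.72806412e+02] 1.225 [ 3.73785126e+01  1.58170823e+01  9.32839424e+01  3.67068636e-03
  7.09213091e+01 -4.54291019e+01] [ 0.39171816  0.11039923 -0.0819014 ] [346.5650822  351.54722931 384.6808337 ]
(np.float64(252.54217236604146), np.float64(277.50711451063114))
(np.float64(251.45886847886393), np.float64(138.87064362501025))
```

View pics/w1.png

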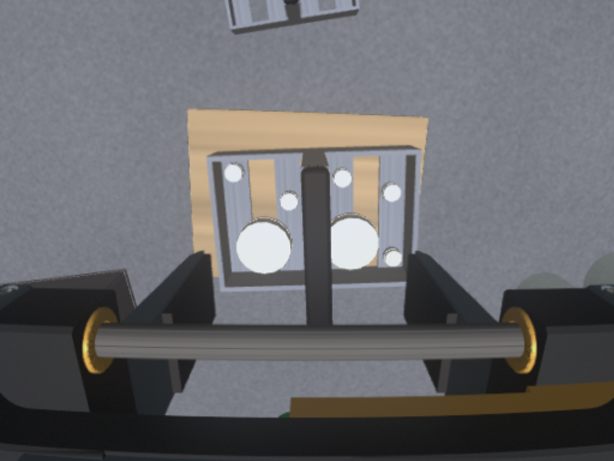

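The wrist view shows the bar at about (263,141) to (266,271), with all 5 caps and 2 lids visible. My dark mask cut the bar's lit side, so I take a second wrist place to triangulate it properly, row by row.

Emit:
arm_command --deltas "0 -30 0 0 0 0 91; 0 -40 0 0 0 0 91; 40 -20 0 0 0 0 91; 0 0 0 0 0 0 91; 0 0 0 0 0 0 91"

```text
time_s: 1.9
ee_pos: [377.6, 257.4, 214.4]
ee_rot: [179.9, 0.1, 172.9]
force: [0.7, -1.0, -0.8]
gripper_width: 91.6
```

Run:
```python
from h import *
s2=state();w2=grab_frame('wrist');np.save('w2.npy',w2);np.save('w2s.npy',np.r_[s2['ee_pos'],s2['ee_rot']])
w1=np.load('w1.npy');q=np.load('w1s.npy');s1=dict(ee_pos=q[:3],ee_rot=q[3:])
b=np.load('top0.npy')
print(s2['ee_pos'])
def fit(w,c0,rows,win):
    pts=[]
    for r in rows:
        g=w[r,c0-win:c0+win].max(1).astype(int); d=np.flatnonzero(g<75)+c0-win
        if len(d)>2: pts.append((d.mean(),r,len(d)))
    pts=np.array(pts);print(pts[::max(1,len(pts)//6)].round(1).tolist());return pts
p1=fit(w1,264,range(150,260,5),20)
c1,c2,ct=cam('wrist',s1),cam('wrist',s2),cam('top')
u2,v2=proj(c2,(432,344,165));print('exp w2',u2,v2)
save('w2.png',w2,1.0)
pt=fit(b,124,range(197,236,2),9)
# height of bar: intersect w1 bar plane with top bar plane
def plane(c,p):
    k=np.polyfit(p[:,1],p[:,0],1);r=p[:,1]
    d=[ray(c,np.polyval(k,y),y)[1] for y in(r.min(),r.max())];n=np.cross(*d);n/=np.linalg.norm(n);return n,n@c[2]
def line(A,B):
    d=np.cross(A[0],B[0]);d/=np.linalg.norm(d)*np.sign(d[0])
    p=np.linalg.solve([A[0],B[0],[1,0,0]],[A[1],B[1],432]);print('at x=432',p.round(1),'dir',d.round(3),'yaw',np.degrees(np.arctan2(d[1],d[0])).round(2))
line(plane(c1,p1),plane(ct,pt))
```

```text
[377.62871757 257.3842793  214.39245364]
[[260.9, 150.0, 7.0], [264.4, 165.0, 13.0], [263.5, 180.0, 22.0], [263.5, 195.0, 22.0], [264.0, 210.0, 21.0], [264.5, 225.0, 22.0], [265.0, 240.0, 21.0], [265.5, 255.0, 22.0]]
exp w2 379.4310062263313 261.35821427511735
[[125.0, 197.0, 7.0], [125.0, 203.0, 7.0], [124.0, 209.0, 7.0], [124.0, 215.0, 7.0], [123.0, 221.0, 7.0], [123.0, 227.0, 7.0], [122.5, 233.0, 8.0]]
at x=432 [432.  345.7 152.2] dir [ 0.991 -0.096  0.089] yaw -5.51
```

View pics/w2.png

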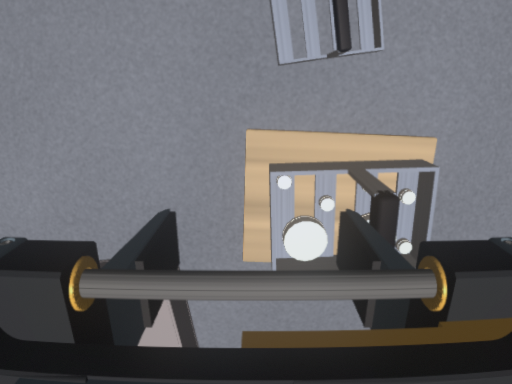

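w2 shows the bar beside the right finger, at about (384,195–240). I refit with clean rows.

Run:
```python
from h import *
L=lambda n:dict(ee_pos=np.load(n)[:3],ee_rot=np.load(n)[3:])
w1,w2,b=np.load('w1.npy'),np.load('w2.npy'),np.load('top0.npy')
c1,c2,ct=cam('wrist',L('w1s.npy')),cam('wrist',L('w2s.npy')),cam('top')
for r in(198,206,214,222,230): print(r,w2[r,360:410].max(1).tolist())
def fit(w,c0,rows,win,th):
    return np.array([((np.flatnonzero(w[r,c0-win:c0+win].max(1)<th)+c0-win).mean(),r) for r in rows])
def plane(c,p):
    k=np.polyfit(p[:,1],p[:,0],1);r=p[:,1]
    d=[ray(c,np.polyval(k,y),y)[1] for y in(r.min(),r.max())];n=np.cross(*d);n/=np.linalg.norm(n);return n,n@c[2]
p1=fit(w1,264,range(175,262,3),20,75);pt=fit(b,124,range(197,236),9,75)
A=plane(c1,p1);T=plane(ct,pt)
for z in(152,160,170):
  for nm,P in(('w1',A),('top',T)):
    ys=[(P[1]-P[0][0]*x-P[0][2]*z)/P[0][1] for x in(385,432,480)]
    print(z,nm,np.round(ys,1),np.degrees(np.arctan2(ys[2]-ys[0],95)).round(1))
```

```text
198 [173, 174, 170, 166, 168, 174, 175, 174, 171, 169, 156, 71, 49, 49, 48, 48, 47, 48, 47, 48, 49, 49, 51, 50, 51, 50, 50, 50, 50, 50, 50, 50, 51, 50, 50, 49, 50, 50, 59, 99, 134, 116, 182, 229, 232, 232, 232, 232, 231, 232]
206 [174, 173, 167, 165, 172, 176, 175, 172, 170, 159, 99, 52, 46, 46, 46, 45, 45, 46, 47, 50, 53, 55, 59, 60, 60, 58, 58, 58, 57, 57, 56, 55, 54, 55, 54, 53, 54, 53, 74, 129, 170, 172, 166, 166, 174, 176, 174, 172, 170, 171]
214 [154, 159, 131, 126, 124, 121, 124, 168, 188, 127, 58, 45, 44, 44, 44, 44, 43, 45, 47, 50, 53, 55, 58, 58, 58, 56, 56, 56, 55, 55, 54, 54, 53, 52, 52, 52, 51, 65, 117, 168, 171, 167, 167, 173, 176, 175, 172, 169, 171, 170]
222 [58, 59, 58, 59, 57, 57, 64, 105, 157, 91, 47, 43, 40, 42, 42, 41, 43, 44, 47, 50, 53, 55, 56, 55, 55, 55, 55, 53, 53, 53, 53, 51, 50, 50, 50, 49, 60, 112, 168, 172, 168, 167, 172, 177, 176, 174, 171, 172, 171, 173]
230 [53, 55, 56, 57, 57, 57, 56, 57, 55, 56, 55, 56, 55, 55, 55, 52, 47, 45, 48, 50, 54, 54, 54, 53, 53, 52, 52, 52, 51, 51, 49, 49, 49, 48, 47, 55, 107, 167, 173, 169, 168, 172, 176, 176, 174, 172, 173, 173, 173, 174]
152 w1 [350.3 345.8 341.1] -5.5
152 top [349.  345.9 342.7] -3.8
160 w1 [350.2 345.7 341.1] -5.5
160 top [346.6 343.4 340.3] -3.8
170 w1 [350.1 345.6 341. ] -5.5
170 top [343.5 340.4 337.2] -3.8
```

Run:
```python
from h import *
L=lambda n:dict(ee_pos=np.load(n)[:3],ee_rot=np.load(n)[3:])
c1,c2,cs=cam('wrist',L('w1s.npy')),cam('wrist',L('w2s.npy')),cam('scene')
for z in(150,160,170,180): print(z,[onz(c2,u,r,z).round(1).tolist() for u,r in((388.7,206),(387.6,222))], 'w1 far end',onz(c1,263.0,141,z).round(1), 'rim w1',[onz(c1,u/1.2,v/1.2,z-74).round(1).tolist()[:2] for u,v in((209,155),(421,149))])
a=np.load('w1.npy')
s=state();print(s['ee_pos'],s['ee_rot'])
```

```text
150 [[394.1, 356.9, 150.0], [407.3, 356.0, 150.0]] w1 far end [382.7 350.9 150. ] rim w1 [[372.4, 269.8], [388.4, 433.8]]
160 [[389.9, 353.1, 160.0], [402.6, 352.2, 160.0]] w1 far end [381.1 350.9 160. ] rim w1 [[371.5, 272.5], [387.1, 431.2]]
170 [[385.8, 349.3, 170.0], [397.9, 348.4, 170.0]] w1 far end [379.6 351.  170. ] rim w1 [[370.7, 275.1], [385.7, 428.5]]
180 [[381.6, 345.5, 180.0], [393.1, 344.7, 180.0]] w1 far end [378.1 351.  180. ] rim w1 [[369.9, 277.8], [384.4, 425.8]]
[377.88524903 257.51088914 214.28109488] [1.79942712e+02 7.25943318e-02 1.72899084e+02]
```

Heights agree with the text: the bar top comes out at about 169 mm. The handle is at (434,346), yaw -5.6°. I move over it, descend and close.

Emit:
arm_command --deltas "0 0 0 0 0 -1.5 91; -20 30 0 0 0 0 91; -20 40 0 0 0 0 91; -7.3 23.6 0 0 0 0 91; 0 0 0 0 0 0 91"

```text
time_s: 2.58
ee_pos: [434.1, 346.8, 213.0]
ee_rot: [-180.0, -0.0, 174.5]
force: [-0.2, -0.2, -0.6]
gripper_width: 91.2
```

Emit:
arm_command --deltas "0 0 20 0 0 0 91; 0 0 25 0 0 0 91; 0 0 20 0 0 0 91; 0 0 8 0 0 0 91; 0 0 0 0 0 0 91"

```text
time_s: 3.2
ee_pos: [433.1, 344.9, 140.9]
ee_rot: [-180.0, -0.0, 174.4]
force: [0.2, -0.1, 0.3]
gripper_width: 91.0
```

Run:
```python
from h import *
w=grab_frame('wrist');save('w3.png',w,1.0);s=state();print(s['ee_pos'],s['ee_rot'],s['force'])
```

```text
[433.53139791 345.23062292 141.47329257] [1.79977088e+02 3.18949136e-02 1.74391653e+02] [-0.00215133 -0.13479431 -0.53298172]
```

View pics/w3.png

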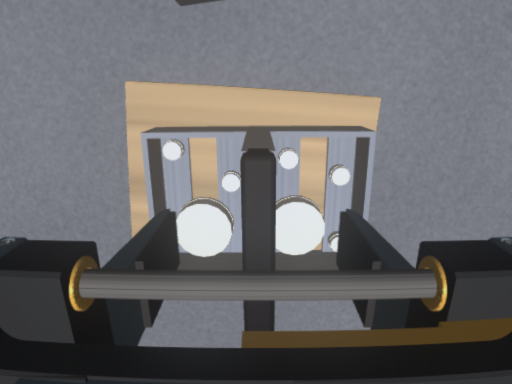

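The bar (column 259) lies midway between the fingers (145 and 373). I close on it.

Emit:
arm_command --deltas "0 0 0 0 0 0 60; 0 0 0 0 0 0 35; 0 0 0 0 0 0 22; 0 0 0 0 0 0 12; 0 0 0 0 0 0 8" --force 45

```text
time_s: 3.88
ee_pos: [433.3, 345.3, 141.0]
ee_rot: [180.0, -0.0, 174.4]
force: [-0.3, 0.5, -0.5]
gripper_width: 43.9
```

Emit:
arm_command --deltas "0 0 0 0 0 0 0; 0 0 0 0 0 0 0; 0 0 0 0 0 0 0; 0 0 0 0 0 0 0"

```text
time_s: 4.38
ee_pos: [433.3, 345.3, 141.0]
ee_rot: [180.0, 0.0, 174.4]
force: [0.1, -0.7, -0.6]
gripper_width: 15.6
```

Emit:
arm_command --deltas "0 0 -1 0 0 0 0; 0 0 -3 0 0 0 0; 0 0 -5 0 0 0 0; 0 0 -7 0 0 0 0; 0 0 -9 0 0 0 0"

```text
time_s: 5.0
ee_pos: [433.3, 345.3, 166.5]
ee_rot: [180.0, -0.0, 174.4]
force: [0.2, 0.7, -3.5]
gripper_width: 15.5
```

The grip holds: 15.5 mm opening and about 3.5 N of weight. I carry it with small speed ramps.

Emit:
arm_command --deltas "-1.4 -2.6 -6 0 0 0 0; -2.9 -5.3 -3 0 0 0 0; -4.3 -7.9 -1 0 0 0 0; -5.7 -10.5 0 0 0 0 0; -7.1 -13.2 0 0 0 0 0"

```text
time_s: 5.62
ee_pos: [451.0, 302.8, 175.7]
ee_rot: [-180.0, -0.0, 174.4]
force: [-0.7, 0.0, -4.5]
gripper_width: 15.9
```

Emit:
arm_command --deltas "-8.6 -15.8 0 0 0 0 0; -10 -18.5 0 0 0 0 0; -11.4 -21.1 0 0 0 0 0; -11.4 -21.1 0 0 0 0 0; -11.4 -21.1 0 0 0 0 0"

```text
time_s: 6.25
ee_pos: [494.2, 199.9, 175.9]
ee_rot: [-180.0, 0.0, 174.4]
force: [-0.3, 0.1, -4.9]
gripper_width: 15.6
```

Emit:
arm_command --deltas "-11.4 -21.1 0 0 0 0 0; -11.4 -21.1 0 0 0 0 0; -11.4 -21.1 0 0 0 0 0; -11.4 -21.1 0 0 0 0 0; -11.4 -21.1 0 0 0 0 0"

```text
time_s: 6.88
ee_pos: [540.4, 89.2, 175.9]
ee_rot: [-180.0, -0.0, 174.4]
force: [-0.2, -0.4, -3.9]
gripper_width: 15.8
```

Emit:
arm_command --deltas "-10 -18.5 0 0 0 0 0; -8.6 -15.8 0 0 0 0 0; -7.1 -13.2 0 0 0 0 0; -5.7 -10.5 0 0 0 0 0; -4.3 -7.9 0 0 0 0 0"

```text
time_s: 7.5
ee_pos: [569.5, 21.5, 175.9]
ee_rot: [180.0, -0.0, 174.4]
force: [-0.4, -0.1, -4.2]
gripper_width: 15.9
```

Emit:
arm_command --deltas "-2.9 -5.3 0 0 0 0 0; -2 -3.5 0 0 0 0 0; -1 -1.5 0 0 0 0 0; 0 0 0 0 0 0 0; 0 0 0 0 0 0 0"

```text
time_s: 8.12
ee_pos: [574.0, 11.4, 175.9]
ee_rot: [180.0, -0.0, 174.4]
force: [0.1, 0.3, -3.4]
gripper_width: 15.7
```

Run:
```python
from h import *
b=grab_frame('top');w=grab_frame('wrist')
B=cv2.resize(b[110:230,180:330],(480,384));save('d.png',cv2.resize(np.hstack([w,B]),(800,310)));s=state();print(s['ee_pos'],s['ee_rot'],s['force'])
```

```text
[574.03526642  11.35773565 175.97070641] [ 1.79991180e+02 -5.41487470e-04  1.74408755e+02] [ 0.3886996   0.24513915 -4.00128447]
```

View pics/d.png

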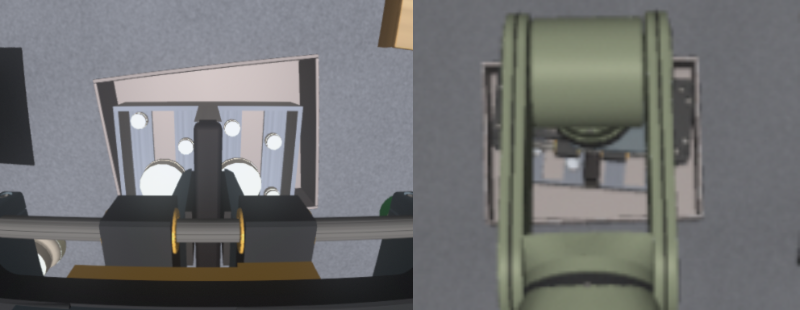

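All caps and lids are still in the sieve, and the sieve sits inside the bin's outline. I start shaking along its y.

Emit:
arm_command --deltas "0 15 0 0 0 0 0; 0 -30 0 0 0 0 0; 0 30 0 0 0 0 0; 0 -30 0 0 0 0 0; 0 30 0 0 0 0 0"

```text
time_s: 8.85
ee_pos: [575.7, 24.7, 176.1]
ee_rot: [-179.9, 0.0, 174.2]
force: [0.7, 0.7, -3.4]
gripper_width: 16.0
```

Emit:
arm_command --deltas "0 -30 0 0 0 0 0; 0 30 0 0 0 0 0; 0 -30 0 0 0 0 0; 0 15 0 0 0 0 0; 0 0 0 0 0 0 0"

```text
time_s: 9.48
ee_pos: [574.3, 12.9, 176.1]
ee_rot: [179.9, 0.0, 174.5]
force: [-0.3, 0.8, -2.8]
gripper_width: 16.0
```

```bash
cat > look.py <<'E'
from h import *;import sys
s=state();w=grab_frame('wrist');print(s['time_s'],s['ee_pos'],s['ee_rot'],s['force'])
m=(w.min(2)>185).astype(np.uint8);c=cam('wrist',s);p=s['ee_pos']
M=R.from_euler('z',s['ee_rot'][2]-180,degrees=True).as_matrix()
for k in cv2.findContours(m,0,2)[0]:
    A=cv2.contourArea(k)
    if A>25:
        (u,v),r=cv2.minEnclosingCircle(k);q=M.T@(onz(c,u,v,p[2]-91+12)-p);print(round(A),round(u),round(v),round(r,1),'sieve xy',q[:2].round())
cv2.imwrite('pics/'+sys.argv[1],w[:,:,::-1])
E
python3 look.py e.png
```

```text
9.475 [574.34134274  12.88091325 176.05442229] [1.79933255e+02 1.83697305e-02 1.74466712e+02] [-0.29558514  0.76720853 -2.8315465 ]
46 51 327 10.4 sieve xy [ 133. -198.]
1356 304 224 27.3 sieve xy [24. 39.]
1302 212 224 27.2 sieve xy [ 25. -37.]
1297 312 164 29.8 sieve xy [-25.  42.]
1304 202 166 31.3 sieve xy [-24. -43.]
7848 258 92 109.6 sieve xy [-80.   1.]
```

View pics/e.png

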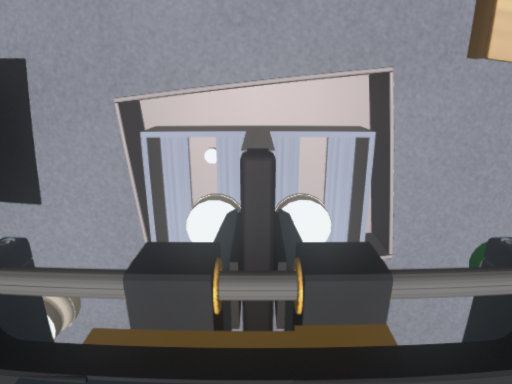

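No caps are visible on the strips any more. One shows through a slot at (212,156), small enough to be lying in the bin. The sieve's far end is hidden under the gripper, so I shake more before checking from the scene camera.

Emit:
arm_command --deltas "0 20 0 0 0 0 0; 0 -40 0 0 0 0 0; 0 40 0 0 0 0 0; 0 -40 0 0 0 0 0; 0 40 0 0 0 0 0"

```text
time_s: 10.15
ee_pos: [576.3, 28.3, 176.0]
ee_rot: [-179.9, 0.0, 174.1]
force: [0.6, 1.0, -4.4]
gripper_width: 15.7
```

Emit:
arm_command --deltas "0 -40 0 0 0 0 0; 0 40 0 0 0 0 0; 0 -40 0 0 0 0 0; 0 20 0 0 0 0 0; 0 0 0 0 0 0 0"

```text
time_s: 10.78
ee_pos: [574.3, 13.1, 176.0]
ee_rot: [179.9, 0.0, 174.5]
force: [-0.1, 0.4, -3.9]
gripper_width: 15.9
```

Emit:
arm_command --deltas "0 12 0 0 0 0 0; 0 -24 0 0 0 0 0; 0 24 0 0 0 0 0; 0 -24 0 0 0 0 0; 0 24 0 0 0 0 0"

```text
time_s: 11.4
ee_pos: [575.3, 22.0, 176.0]
ee_rot: [-179.9, 0.0, 174.3]
force: [-0.4, 0.8, -3.3]
gripper_width: 15.6
```

Emit:
arm_command --deltas "0 -24 0 0 0 0 0; 0 24 0 0 0 0 0; 0 -24 0 0 0 0 0; 0 12 0 0 0 0 0; 0 0 0 0 0 0 0"

```text
time_s: 12.02
ee_pos: [574.3, 12.6, 176.0]
ee_rot: [179.9, 0.0, 174.5]
force: [0.5, -0.7, -3.3]
gripper_width: 15.8
```

Run:
```python
from h import *
s=state();print(s['time_s'],s['ee_pos'],s['ee_rot'],s['gripper_width'])
a=grab_frame('scene');w=grab_frame('wrist')
A=cv2.resize(a[175:285,180:300],(524,480),interpolation=cv2.INTER_CUBIC)
W=cv2.resize(w[100:290,120:400],(707,480),interpolation=cv2.INTER_CUBIC)
save('f.png',np.hstack([A,W]),0.645)
```

```text
12.025 [574.25269945  12.57759655 175.96253105] [1.79948735e+02 6.25829271e-03 1.74453810e+02] 15.813881837495583
```

View pics/f.png

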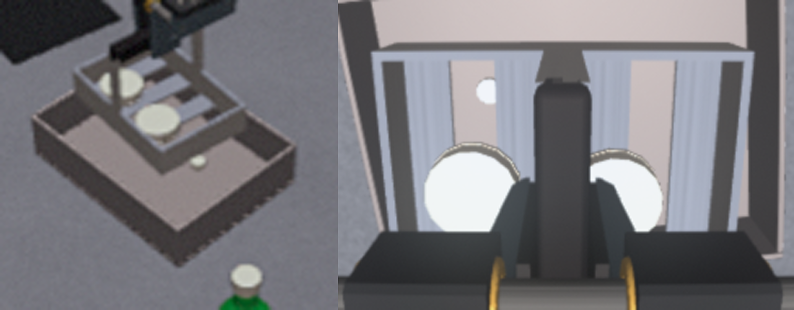

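The scene and wrist crops show two lids in the sieve, one cap in the bin, and no caps on the strips I can see. The +x end is still hidden. Raising the sieve straight up over the bin lets me count the caps below.

Emit:
arm_command --deltas "0 0 -3 0 0 0 0; 0 0 -8 0 0 0 0; 0 0 -14 0 0 0 0; 0 0 -20 0 0 0 0; 0 0 -25 0 0 0 0"

```text
time_s: 12.75
ee_pos: [574.0, 11.1, 247.4]
ee_rot: [180.0, 0.0, 174.4]
force: [-0.0, 0.9, -3.4]
gripper_width: 15.9
```

Emit:
arm_command --deltas "0 0 -25 0 0 0 0; 0 0 -20 0 0 0 0; 0 0 -14 0 0 0 0; 0 0 -8 0 0 0 0; 0 0 -3 0 0 0 0"

```text
time_s: 13.38
ee_pos: [574.1, 11.1, 316.2]
ee_rot: [180.0, 0.0, 174.4]
force: [0.2, -0.3, -3.4]
gripper_width: 15.6
```

Run:
```python
from h import *
s=state();print(s['time_s'],s['ee_pos'])
a=grab_frame('scene');b=grab_frame('top');np.save('scene1.npy',a)
for n,im,box in(('scene',a,(180,150,310,290)),('top',b,(195,120,320,215))):
    c=cam(n);x0,y0,x1,y1=box;q=im[y0:y1,x0:x1];m=(q.min(2)>185).astype(np.uint8)
    for k in cv2.findContours(m,0,2)[0]:
        (u,v),r=cv2.minEnclosingCircle(k)
        if cv2.contourArea(k)>3: print(n,round(u+x0),round(v+y0),round(r,1),'on bin floor',onz(c,u+x0,v+y0,14).round()[:2])
A=cv2.resize(a[150:270,180:300],(480,480),interpolation=cv2.INTER_CUBIC);save('g.png',A)
```

```text
13.375 [574.07874003  11.13691172 316.170622  ]
scene 267 273 4.1 on bin floor [631. 205.]
scene 234 180 7.1 on bin floor [ 413. -179.]
scene 223 168 4.3 on bin floor [ 394. -260.]
top 266 172 2.2 on bin floor [553. -34.]
```

View pics/g.png

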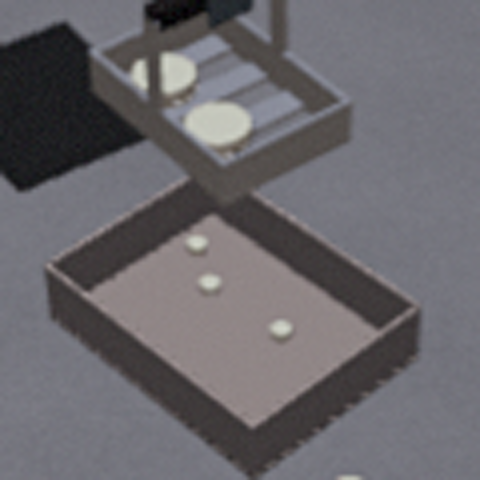

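Three caps show on the bin floor at crop (197,244), (209,283) and (281,328). The strip behind the near walls is hidden from this camera. I run numeric checks from the top and wrist cameras.

Run:
```python
from h import *
cs=cam('scene')
for u,v in((229.2,211),(232.2,220.8),(250.2,232)): print('scene cap',onz(cs,u,v,10).round()[:2])
s=state();b=grab_frame('top').astype(int);w=grab_frame('wrist').astype(int)
np.save('w5.npy',w)
def bl(im,c,n,z,box,th,amin,amax):
    x0,y0,x1,y1=box;q=im[y0:y1,x0:x1];m=(q.min(2)>th).astype(np.uint8)
    for k in cv2.findContours(m,0,2)[0]:
        A=cv2.contourArea(k)
        if amin<=A<=amax:
            (u,v),r=cv2.minEnclosingCircle(k);print(n,round(u+x0,1),round(v+y0,1),round(r,1),A,onz(c,u+x0,v+y0,z).round()[:2])
bl(b,cam('top'),'top',14,(205,125,312,200),190,4,80)
c=cam('wrist',s)
bl(w,c,'wrist',14,(0,60,512,270),205,10,3000)
for p in((520,-90),(520,110),(640,-90),(640,110)):print('floor corner',p,np.round(proj(c,(*p,4))))
```

```text
scene cap [531. -72.]
scene cap [556. -30.]
scene cap [548.  47.]
top 266.0 172.3 1.7 5.0 [553. -34.]
wrist 89.0 262.0 18.7 533.0 [ 734. -284.]
wrist 293.6 220.6 26.2 1001.0 [692.  55.]
wrist 200.0 217.5 27.8 1973.5 [673. -88.]
wrist 324.0 140.0 3.2 19.0 [572. 108.]
wrist 193.9 122.4 5.2 52.5 [529. -75.]
floor corner (520, -90) [184. 117.]
floor corner (520, 110) [323. 103.]
floor corner (640, -90) [196. 195.]
floor corner (640, 110) [326. 183.]
```

The wrist camera also sees a fourth cap in the bin at about (572,108), behind the +y wall. The fifth is unseen, most likely near the hidden +x wall. Before leaving I lower the sieve and shake once more, in case a cap is wedged beside a lid.

Emit:
arm_command --deltas "0 0 5 0 0 0 0; 0 0 15 0 0 0 0; 0 0 25 0 0 0 0; 0 0 30 0 0 0 0; 0 0 30 0 0 0 0"

```text
time_s: 14.2
ee_pos: [573.4, 11.2, 208.8]
ee_rot: [-180.0, -0.1, 174.4]
force: [0.6, 0.5, -3.4]
gripper_width: 15.8
```

Emit:
arm_command --deltas "0 0 20 0 0 0 0; 0 0 12 0 0 0 0; 0 0 3 0 0 0 0; 0 0 0 0 0 0 0; 0 15 0 0 0 0 0"

```text
time_s: 14.82
ee_pos: [576.2, 26.0, 176.9]
ee_rot: [180.0, 0.1, 174.3]
force: [-0.0, 0.4, -3.6]
gripper_width: 16.0
```

Emit:
arm_command --deltas "8 -30 0 0 0 0 0; -16 30 0 0 0 0 0; 16 -30 0 0 0 0 0; -16 30 0 0 0 0 0; 8 -30 0 0 0 0 0"

```text
time_s: 15.45
ee_pos: [575.0, -0.4, 176.7]
ee_rot: [179.9, 0.2, 174.6]
force: [-0.2, -0.4, -3.5]
gripper_width: 15.9
```

Emit:
arm_command --deltas "0 35 0 0 0 0 0; 0 -40 0 0 0 0 0; 0 40 0 0 0 0 0; 0 -40 0 0 0 0 0; 0 40 0 0 0 0 0"

```text
time_s: 16.08
ee_pos: [576.7, 28.1, 176.8]
ee_rot: [-179.9, 0.1, 174.1]
force: [-0.1, 2.2, -3.3]
gripper_width: 15.8
```

Emit:
arm_command --deltas "0 -40 0 0 0 0 0; 0 40 0 0 0 0 0; 0 -40 0 0 0 0 0; 0 20 0 0 0 0 0; 0 0 0 0 0 0 0"

```text
time_s: 16.7
ee_pos: [574.6, 12.9, 176.5]
ee_rot: [179.9, 0.1, 174.5]
force: [-0.6, -0.3, -2.9]
gripper_width: 15.5
```

```bash
python3 look.py h.png
python3 - <<'E'
from h import *
a=grab_frame('scene');cs=cam('scene');q=a[175:285,180:300].astype(int)
m=((q.min(2)>165)).astype(np.uint8)
for k in cv2.findContours(m,0,2)[0]:
    (u,v),r=cv2.minEnclosingCircle(k);A=cv2.contourArea(k)
    if A>=4:print(round(u+180),round(v+175),round(r,1),A,onz(cs,u+180,v+175,10).round()[:2],'sieve lvl',onz(cs,u+180,v+175,99).round()[:2])
E
```

```text
16.7 [574.57413599  12.85288611 176.50175183] [1.79933323e+02 6.91835201e-02 1.74471972e+02] [-0.64990757 -0.29110186 -2.8620873 ]
54 50 326 11.5 sieve xy [ 132. -198.]
1632 296 212 27.8 sieve xy [14. 32.]
2000 216 202 28.6 sieve xy [  6. -33.]
1096 312 163 28.9 sieve xy [-26.  42.]
886 202 160 26.0 sieve xy [-29. -42.]
7413 260 95 106.2 sieve xy [-77.   2.]
267 272 4.6 47.5 [627. 202.] sieve lvl [681. 253.]
250 232 2.1 4.5 [547.  45.] sieve lvl [608. 109.]
238 216 7.6 107.5 [525. -33.] sieve lvl [588.  38.]
229 204 6.8 94.5 [510. -96.] sieve lvl [573. -20.]
```

Only the two lids show in the sieve. I carry it gently to above the mat, then count the bin from the unobstructed top camera before setting down.

Emit:
arm_command --deltas "0.4 -3 0 0 0 0 0; 0.8 -6 0 0 0 0 0; 1.1 -8.9 0 0 0 0 0; 1.5 -11.9 0 0 0 0 0; 1.9 -14.9 0 0 0 0 0"

```text
time_s: 17.42
ee_pos: [563.8, -33.9, 176.0]
ee_rot: [-180.0, 0.0, 174.4]
force: [-0.9, -1.1, -3.4]
gripper_width: 15.9
```

Emit:
arm_command --deltas "2.3 -17.9 0 0 0 0 0; 2.7 -20.8 0 0 0 0 0; 3 -23.8 0 0 0 0 0; 3 -23.8 0 0 0 0 0; 3 -23.8 0 0 0 0 0"

```text
time_s: 18.05
ee_pos: [538.8, -142.8, 176.0]
ee_rot: [-180.0, 0.0, 174.4]
force: [-0.1, 0.0, -3.3]
gripper_width: 15.3
```

Emit:
arm_command --deltas "3 -23.8 0 0 0 0 0; 3 -23.8 0 0 0 0 0; 3 -23.8 0 0 0 0 0; 3 -23.8 0 0 0 0 0; 2.7 -20.8 0 0 0 0 0"

```text
time_s: 18.68
ee_pos: [512.6, -256.8, 175.9]
ee_rot: [-180.0, 0.0, 174.3]
force: [-0.1, 0.8, -3.0]
gripper_width: 15.7
```

Emit:
arm_command --deltas "2.3 -17.9 0 0 0 0 0; 1.9 -14.9 0 0 0 0 0; 1.5 -11.9 0 0 0 0 0; 1.3 -10 0 0 0 0 0; 1.1 -8.9 0 0 0 0 0"

```text
time_s: 19.3
ee_pos: [499.1, -317.8, 175.9]
ee_rot: [180.0, -0.0, 174.4]
force: [0.6, -0.4, -3.6]
gripper_width: 15.6
```

Emit:
arm_command --deltas "0.8 -6 0 0 0 0 0; 0.4 -3 0 0 0 0 0; 0 0 0 0 0 1.2 0; 0 0 0 0 0 1.2 0; 0 0 0 0 0 1.2 0"

```text
time_s: 19.92
ee_pos: [497.1, -326.1, 176.0]
ee_rot: [180.0, 0.0, 170.7]
force: [0.1, -0.3, -3.5]
gripper_width: 15.8
```

```bash
python3 look.py i.png
python3 - <<'E'
from h import *
b=grab_frame('top').astype(int);c=cam('top');x0,y0,x1,y1=200,122,315,212;q=b[y0:y1,x0:x1]
m=(q.min(2)>190).astype(np.uint8)
for k in cv2.findContours(m,0,2)[0]:
    (u,v),r=cv2.minEnclosingCircle(k);A=cv2.contourArea(k)
    if A>=2:print('top',round(u+x0,1),round(v+y0,1),round(r,1),A,onz(c,u+x0,v+y0,14).round()[:2])
# mat corners in the wrist view
w=cv2.imread('pics/i.png');s=state();cw=cam('wrist',s)
m=(w.max(2)<40).astype(np.uint8)
for k in cv2.findContours(m,0,2)[0]:
    if cv2.contourArea(k)>300:
        p=cv2.approxPolyDP(k,4,True)[:,0];print('dark',cv2.contourArea(k),[(q.tolist(),onz(cw,*map(float,q),3).round()[:2].tolist()) for q in p][:10])
for z,p in((3,(587,-243)),(3,(434,-217)),(3,(404,-411)),(3,(558,-437))):print('exp mat corner',np.round(proj(cw,(*p,z))))
W=cv2.resize(w,(533,400));T=cv2.resize(b[120:215,195:320].astype(np.uint8)[:,:,::-1],(526,400),interpolation=cv2.INTER_CUBIC)
cv2.imwrite('pics/j.png',cv2.resize(np.hstack([W,T]),(800,302)))
E
```

```text
19.925 [ 497.14358026 -326.07241452  175.95560529] [1.79990471e+02 1.87886599e-03 1.70733439e+02] [ 0.12674228 -0.3148711  -3.51624786]
326 287 158 22.7 sieve xy [-31.  22.]
92 278 160 24.5 sieve xy [-29.  16.]
1338 503 184 51.1 sieve xy [ -9. 204.]
4352 333 183 64.2 sieve xy [-11.  59.]
5084 186 181 66.5 sieve xy [-12. -56.]
top 280.7 180.3 1.8 7.5 [529. -77.]
top 239.4 174.8 1.8 6.5 [547.  45.]
top 266.0 172.3 1.7 5.0 [553. -34.]
top 217.0 168.5 1.8 4.5 [567. 111.]
top 218.0 142.3 1.7 5.0 [644. 107.]
dark 14399.5 [([0, 328], [659.0, -708.0]), ([0, 368], [729.0, -743.0]), ([80, 374], [748.0, -619.0]), ([86, 381], [761.0, -615.0]), ([86, 374], [749.0, -610.0]), ([331, 379], [805.0, -274.0]), ([511, 368], [847.0, -11.0]), ([511, 332], [778.0, -21.0]), ([496, 340], [787.0, -42.0]), ([468, 343], [782.0, -83.0])]
exp mat corner [342. 233.]
exp mat corner [354.  92.]
exp mat corner [160.  93.]
exp mat corner [170. 235.]
```

The top camera now counts all five caps in the bin. I check the mat's edges numerically in the wrist view before setting down.

Run:
```python
from h import *
w=cv2.imread('pics/i.png').max(2).astype(int);s=state();c=cam('wrist',s)
for r in (102,108,114): 
    d=np.flatnonzero(w[r,100:420]<60)+100;print(r,d.min(),d.max(),len(d),[onz(c,float(x),r,3).round(1)[:2].tolist() for x in (d.min(),d.max())])
for u in (200,257,315):
    d=np.flatnonzero(w[60:125,u]<60)+60;print('col',u,d.min() if len(d) else None,onz(c,u,float(d.min()),3).round(1)[:2])
```

```text
102 249 345 27 [[427.8, -323.5], [443.0, -226.9]]
108 234 313 47 [[431.2, -339.6], [444.0, -260.0]]
114 234 314 51 [[437.1, -340.7], [450.2, -259.7]]Traceback (most recent call last):
  File "<stdin>", line 6, in <module>
    return umr_minimum(a, axis, None, out, keepdims, initial, where)
ValueError: zero-size array to reduction operation minimum which has no identity
```

View pics/j.png

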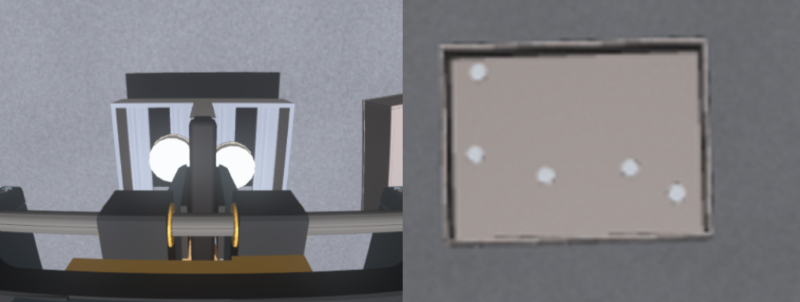

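The near mat corners are at (160,93) and (355,92) in the wrist image, matching my estimate, so the centre and yaw are right. The lids are in the sieve and 5 caps are in the bin. I lower gently.

Emit:
arm_command --deltas "0 0 3 0 0 0 0; 0 0 6 0 0 0 0; 0 0 9 0 0 0 0; 0 0 12 0 0 0 0; 0 0 12 0 0 0 0"

```text
time_s: 20.65
ee_pos: [496.8, -326.2, 132.7]
ee_rot: [180.0, -0.0, 170.8]
force: [-0.4, -0.5, -4.0]
gripper_width: 15.9
```

Emit:
arm_command --deltas "0 0 12 0 0 0 0; 0 0 9 0 0 0 0; 0 0 7 0 0 0 0; 0 0 4 0 0 0 0; 0 0 3 0 0 0 0"

```text
time_s: 21.28
ee_pos: [497.2, -326.4, 98.9]
ee_rot: [-180.0, 0.0, 170.8]
force: [-0.2, 0.1, -3.5]
gripper_width: 15.9
```

Emit:
arm_command --deltas "0 0 1.5 0 0 0 0; 0 0 1 0 0 0 0; 0 0 1 0 0 0 0; 0 0 0.5 0 0 0 0; 0 0 0 0 0 0 0"

```text
time_s: 21.9
ee_pos: [497.1, -326.5, 95.7]
ee_rot: [-180.0, 0.0, 170.8]
force: [-2.4, 1.1, 2.6]
gripper_width: 15.9
```

Contact: the force went from -3.5 to +2.6 N. I ease off slightly, release, and rise.

Emit:
arm_command --deltas "0 0 -0.4 0 0 0 0; 0 0 0 0 0 0 20; 0 0 0 0 0 0 26; 0 0 0 0 0 0 40; 0 0 0 0 0 0 60"

```text
time_s: 22.52
ee_pos: [497.2, -326.3, 95.2]
ee_rot: [180.0, 0.0, 170.8]
force: [-0.2, -0.6, 0.5]
gripper_width: 43.0
```

Emit:
arm_command --deltas "0 0 0 0 0 0 70; 0 0 0 0 0 0 70; 0 0 0 0 0 0 70; 0 0 -3 0 0 0 70; 0 0 -8 0 0 0 70"

```text
time_s: 23.15
ee_pos: [496.9, -326.2, 106.4]
ee_rot: [180.0, -0.0, 170.8]
force: [-1.2, 0.1, 0.1]
gripper_width: 70.1
```

Emit:
arm_command --deltas "0 0 -15 0 0 0 70; 0 0 -25 0 0 0 70; 0 0 -35 0 0 0 70; 0 0 -40 0 0 0 70; 0 0 -40 0 0 0 70"

```text
time_s: 23.78
ee_pos: [497.0, -326.3, 263.9]
ee_rot: [-180.0, 0.1, 170.8]
force: [1.1, -0.4, 0.7]
gripper_width: 70.2
```

Emit:
arm_command --deltas "30 0 -20 0 0 0 70; 55 0 0 0 0 0 70; 55 0 0 0 0 0 70; 30 0 0 0 0 0 70; 0 0 0 0 0 0 70"

```text
time_s: 24.4
ee_pos: [327.8, -298.8, 283.0]
ee_rot: [-179.9, 0.1, 170.7]
force: [0.6, -0.5, -0.0]
gripper_width: 69.9
```

Run:
```python
from h import *
s=state();print(s['time_s'],s['ee_pos'],s['force'],s['gripper_width'])
b=grab_frame('top').astype(int);c=cam('top');b0=np.load('top0.npy').astype(int)
def bl(x0,y0,x1,y1,z,n,th=190):
    q=b[y0:y1,x0:x1];m=(q.min(2)>th).astype(np.uint8)
    for k in cv2.findContours(m,0,2)[0]:
        (u,v),r=cv2.minEnclosingCircle(k);A=cv2.contourArea(k)
        if A>=2:print(n,round(u+x0,1),round(v+y0,1),round(r,1),A,onz(c,u+x0,v+y0,z).round()[:2])
bl(200,122,315,212,14,'bin');bl(325,145,410,240,23,'sieve')
# sieve outline: not-dark inside mat
x0,y0,x1,y1=325,150,408,232;m=((b[y0:y1,x0:x1].max(2)>75)&(b[y0:y1,x0:x1].max(2)-b[y0:y1,x0:x1].min(2)<60)).astype(np.uint8)
save('k.png',b[140:240,320:415].astype(np.uint8),5)
for n,(p,q,r,t) in dict(bottle=(135,95,175,135),jar=(325,95,362,132),carton=(362,110,408,148)).items():
    print(n,'max mean diff',np.abs(b-b0)[q:t,p:r].mean().round(1))
cw=cam('wrist',s);w=grab_frame('wrist').astype(int);m=(w.min(2)>205).astype(np.uint8)
for k in cv2.findContours(m,0,2)[0]:
    (u,v),r=cv2.minEnclosingCircle(k);A=cv2.contourArea(k)
    if A>60:print('wrist',round(u),round(v),round(r,1),A,onz(cw,u,v,23).round()[:2])
cs=cam('scene');a=grab_frame('scene').astype(int)
ct=c
for lab,cc,im in(('top',ct,b),('scene',cs,a)):
    # bar ends expected
    for dx in(-50,0,50):
        t=np.radians(-9.2);p=(497+dx*np.cos(t),-326.5+dx*np.sin(t),113+(10 if lab=='top' else 0));u,v=proj(cc,p);u,v=int(round(u)),int(round(v));print(lab,'bar',u,v,im[v,u-5:u+6].max(1).tolist())
    t=np.radians(-9.2);Rm=np.array([[np.cos(t),-np.sin(t)],[np.sin(t),np.cos(t)]])
```

```text
24.4 [ 327.84213421 -298.81754048  282.97116163] [ 0.57380988 -0.48403559 -0.01726683] 69.89415342514546
bin 280.7 180.3 1.8 7.5 [529. -77.]
bin 239.3 174.7 1.8 7.5 [547.  45.]
bin 266.0 172.3 1.7 5.0 [553. -34.]
bin 217.0 168.5 1.8 4.5 [567. 111.]
bin 218.0 142.3 1.7 5.0 [644. 107.]
sieve 380.5 190.0 6.0 35.0 [ 495. -366.]
sieve 357.7 184.3 7.1 138.5 [ 513. -300.]
bottle max mean diff 0.9
jar max mean diff 1.0
carton max mean diff 0.9
wrist 278 268 12.6 158.5 [ 502. -296.]
wrist 236 266 14.4 293.0 [ 489. -358.]
wrist 0 108 17.5 237.0 [ 209. -632.]
top bar 374 206 [100, 53, 25, 47, 62, 55, 49, 40, 33, 33, 32]
top bar 376 188 [191, 150, 17, 37, 57, 54, 50, 45, 100, 176, 208]
top bar 378 169 [56, 52, 29, 24, 45, 56, 51, 48, 41, 32, 34]
scene bar 200 145 [38, 27, 32, 23, 21, 16, 41, 93, 126, 124, 120]
scene bar 188 150 [30, 29, 15, 20, 16, 21, 12, 13, 19, 6, 10]
scene bar 175 154 [120, 122, 117, 39, 18, 22, 24, 23, 15, 11, 11]
```

```bash
python3 -c "
from workcell import *
job_done()"
```

```text
the job is handed in; nothing more can be done
```

I lifted the larger sieve by its handle and carried it gently over the bin. There I shook it level until the caps dropped through, then set it down on the mat, let go and backed off. The robot's clock read about 24.5 s at hand-in.

**Last checks**
- **Caps:** the top camera counts five caps in the bin, unchanged after release.
- **Lids:** both lids are in the sieve.
- **Sieve on the mat:** the handle bar shows where an upright, centred sieve should have it, at about (497, -326) mm and yaw -9°.
- **Bystanders:** the bottle, jar and carton look unchanged from the first picture.
- **Forces:** the readings I saw stayed within about 5 N, including at touchdown.

**What disagreed**
- **Camera mismatch:** the scene camera disagreed with the top camera by about 10 mm on the mat and 3–5 mm on the caps. I relied on the wrist and top cameras, which agreed to about 2–3 mm.
- **First handle fix:** my first fix, from a poor dark mask, was several millimetres off. I corrected it from two wrist views.
- **Cap count over the bin:** only four caps could be confirmed while the sieve was still there. I shook it once more and confirmed the fifth only after moving to the mat.

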